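# Drop a used breathing filter into the yellow section of a rotary waste sorter

### The job

The used breathing filter standing on the table is infectious waste. Turn the cover of the round waste sorter until its flap inlet is squarely over the yellow section, then hold the filter upright by its spout, push it down through the flap until its body is inside, and let it drop into the yellow liner. Leave the flap shut and the inlet over yellow, and do not disturb the other things on the table.

Things in the scene. Friction and masses are not known exactly. Their poses are not given: they have to be found in the camera images.
- bin: Rotary waste sorter, fixed: light-grey drum with five 72 deg sections; each liner's coloured lip shows as a band round its edge (outer radius 157 mm, 166 mm high). From above, counter-clockwise: yellow, red, blue, black, green. Origin: centre of the underside, on the cover's axis; +z up, +x along the middle of the yellow section; any yaw. Section floor 7 mm above the table.
- cover (a joint): Angle (rad) of the white round cover (radius 140 mm, top face 172 mm above the table), which turns endlessly either way about the drum's axis. 0 or any multiple of 2 pi: inlet centred over yellow; grows counter-clockwise from above. Stays where it is left; takes about 0.1 N m to turn. A black pointer on its rim marks the inlet's direction.
- grip_bar (a point): On the cover's axis, where to grip its grey grip bar, 26 mm above the cover's top face (198 mm above the table). The upright bar is 90 mm long (along this frame's y), 18 mm thick (along x) and 36 mm high, its top 208 mm above the table. This frame turns with the cover; its x axis points towards the inlet.
- inlet (a point): Centre of the inlet, level with the cover's top face, 83 mm from the axis; turns with the cover, x axis outward. The inlet is a dark-edged trapezium from 46 to 120 mm from the axis, 43 mm wide at its inner and 112 mm at its outer edge, closed by the grey flap.
- flap (a joint): Angle (rad) of the grey flap (71 mm long, 3 mm thick) that fills the inlet: 0 = shut, 1.45 = hanging open. Hinged at the inlet's outer edge, 119 mm from the axis; its inner end swings down into the drum. A very light spring (0.01 to 0.02 N m) shuts it again; the filter's weight opens it. Hanging, it clears a filter that stands on the section's floor.
- yellow (a point): Point over the middle of the yellow section, 83 mm from the axis, level with the cover's top face; fixed to the drum, axes as bin. The inlet is squarely over yellow when inlet comes here (within 12 mm the whole inlet lies over the yellow section).
- filter: Used breathing filter, loose, standing upright on the table at one side of the sorter: a teal round body, diameter 52 mm and 42 mm high with a white band, narrowing to a plain round spout on top, diameter 24 mm, from 47 to 78 mm above the underside. 0.07 to 0.13 kg. Origin: centre of the underside; +z up along the spout.
- filter_mid (a point): Point on the filter's axis at half its height, 39 mm above its underside.
- sanitizer: Bystander, loose: white hand-sanitizer pump bottle, diameter 62 mm, 156 mm high, at the other side of the sorter. Origin: centre of the underside.
- steel_bowl: Bystander, loose: steel bowl, diameter 124 mm, 50 mm high, beyond and to the left of the sorter. Origin: centre of the underside. (A glove carton and an orange hard hat at the far edge of the table are fixed.)
There are look-alikes about, which are no part of the job. Of the things that look like the filter, take the one that is farthest from the robot's base at the start.

How it is judged:
By the outcome, as a careful person would: the job done as asked, in the order asked, and still so for the second after the job is handed in, with the robot touching nothing.
It also fails if it takes over 72 s, if anything falls off the work surface, if the arm or the gripper's body presses on something with over 40 N, if the wrist force passes 120 N, or if a joint passes its speed limit or range.

### The arm

A 6-joint arm with a two-finger parallel gripper is mounted at the origin on the work surface. World frame = base frame: x ahead of the robot, y to its left, z up, the work surface at z = 0. Lengths are in m, angles in degrees, forces in N, time in s.
With the tool pointing down it reaches from about 0.4 to 0.825 m from the base axis. Payload 7 kg.
Tool frame: the origin (TCP) lies at the very end of the fingers, on their centre line; the grasp point (between the pads) lies 19 mm behind it; z points along the fingers, y is the line along which they close (so a half turn about z gives the same grasp; the last joint's range is limited). The gripper opens to 85 mm and grips with 20 to 120 N. Pads are 22 mm wide; open, the fingers measure 114 mm over their backs; the gripper's body (76 mm by 85 mm) begins 54 mm behind the grasp point. The pads swing forward as they close: fully open they stand 13 mm farther back than shut.
Start: joints at [93.684, 20.546, 0.682, 0, -70.136, -16.507], TCP at [0.15, 0.658, 0.21] pointing down, gripper open.
Joint ranges: [-176.03, 176.03], [-82.01, 121.73], [-58.28, 71.71], [-173.87, 95.51], [-174.79, -0.11], [-173.66, 173.66]. Speed limits (degrees/s): [136.94, 136.94, 172.46, 180, 180, 180].

### API

Orientations are given as a 3x3 rotation matrix whose columns are the frame's x, y, z axes.
In Python, from rig import bot gives the robot as it stands. The module is installed in compiled form; this text tells all that it offers.
- The arm moves only by the tool carry_out, never from a script. Its argument "commands" is a list of rows, each a list of 7 numbers: the turn, a rotation vector about the tool's x, y, z in degrees, then the shift along the tool's x, y, z in mm, then the finger opening in mm, from 0 to 85.4. A call has 1 to 5 rows; each row shifts and turns the commanded pose from where the row before left it, along the tool's axes as they then stand; what a row does not reach is not made up. A row lasts 1/10 s, in which the tool goes at most 50 mm and 8.59 degrees, less where a joint would pass 70% of its speed; a pose out of reach is approached as far as the arm can. A call is refused whole if a number of a shift passes 50 or a number of a turn 8.59, either way. A call with a gripper value outside its range is refused whole. The fingers move at their own pace and stop on an object; "newtons" is the grip in N (left out, the last holds). Time passes only in rows, so rows that do not move let the fingers close. It gives the time, the measured TCP pose, the force, the opening and the grip force at its end, in the units of the state.
- bot.read_state(): the state, without advancing time (a new reading comes with each control period).
- bot.camera(name): name is "scene" or "top" or "wrist"; returns a dict with "pixels" (420x560x3 uint8, red, green, blue), "camera_matrix" (3x3 intrinsics, pixels), "k1" (the pictures are not rectified: a ray, as slopes to the right and down, at radius r is drawn at 1 + k1 r^2 times it, then the intrinsics apply), "R" (3x3) and "t" (3): a world point X has camera coordinates R X + t; the wrist camera has in their place "tool_from_camera" (4x4, takes a point from camera to tool coordinates, whose origin is the TCP and whose axes are the flange's). Camera axes: x right, y down, z forward; pixel columns grow to the right and rows downward; lengths in m; the calibration is good to about 2 mm. A picture is of the moment at which its call begins: read the wrist's pose just before it. There is no depth.
- bot.job_done(): hands the job in; it is judged then, once.
The state is a dict: "clock": time; "joint_pos": joint angles; "qvel": joint speeds; "joint_torque": joint torques, N m; "tcp_pos": TCP position; "eef_rot": TCP orientation; "force": force on the tool from outside, world axes, zero at the start; "torque": the same for the moment, N m; "grip_width": opening from 0.0 (shut) to 1.0 (fully open); "gripper_force": force on a finger pad.
Only numpy, scipy, OpenCV 4.12 (cv2) and the standard library are available. Lean on these libraries where they do the work, as an engineer would, in place of code of your own. Each camera call takes 0.05 s, during which the arm holds its last target. There are 200 camera calls.

## Working session

There is one attempt and no reset: what is moved stays moved. The work goes in short steps, Python scripts to look and compute and a tool call to move; the robot and the scene stay as the last step left them, time stands still between calls to the robot, and variables do not carry over. Pictures are saved under pics/ and viewed, at most 10 in all, crops included, and the job is handed in when it is done.

Besides the shell and the picture viewer there is one more tool, called after "Emit:" as a command line: name --pt "numbers of a row" for each row, then --argument value for the rest. carry_out: Moves the arm, as the interface text tells. Its arguments: {"type":"object","properties":{"commands":{"type":"array","items":{"type":"array","items":{"type":"number"}}},"newtons":{"type":"number"}},"required":["commands"]}

```bash
mkdir -p pics
cat > h.py <<'E'
import numpy as np, cv2
from rig import bot
def snap(n,f=None):
    s=bot.read_state(); c=bot.camera(n)
    if n=="wrist":
        T=np.eye(4);T[:3,:3]=s["eef_rot"];T[:3,3]=s["tcp_pos"]
        W=T@np.array(c["tool_from_camera"]); c["R"]=W[:3,:3].T; c["t"]=-c["R"]@W[:3,3]
    if f: cv2.imwrite("pics/"+f,cv2.cvtColor(c["pixels"],cv2.COLOR_RGB2BGR))
    return c
def on_plane(c,uv,z):
    K=np.array(c["camera_matrix"]);R=np.array(c["R"]);t=np.array(c["t"])
    uv=np.array(uv,float).reshape(-1,1,2)
    p=cv2.undistortPoints(uv,K,np.array([c["k1"],0,0,0.]),None,None,None).reshape(-1,2)
    d=np.c_[p,np.ones(len(p))]@R; o=-R.T@t
    return o+d*((z-o[2])/d[:,2])[:,None]
def proj(c,X):
    X=np.array(X,float).reshape(-1,3)
    return cv2.projectPoints(X,cv2.Rodrigues(np.array(c["R"]))[0],np.array(c["t"]),np.array(c["camera_matrix"]),np.array([c["k1"],0,0,0.]))[0].reshape(-1,2)
E
python3 - <<'E'
from h import *
for n in("top","scene"):
    c=snap(n,n+"0.png"); print(n,-np.array(c["R"]).T@c["t"],c["k1"])
s=bot.read_state();print(s)
E
```

```text
top [ 0.43881362 -0.03783429  1.08740787] -0.06310629836221145
scene [0.93933954 0.59810422 1.21208025] -0.11066093587340789
{'clock': 0.1, 'joint_pos': array([ 9.36837154e+01,  2.05875895e+01,  6.39698309e-01, -1.74584610e-02,
       -7.01353158e+01, -1.65060594e+01]), 'qvel': array([-0.02021687, -0.02648944,  0.03307148,  0.03069404, -0.0265532 ,
       -0.08893693]), 'joint_torque': array([-1.24992413e-03, -5.84765804e+01,  2.94109708e+01,  6.95441365e+00,
       -3.14893456e-03,  1.53173227e-05]), 'tcp_pos': array([0.14973885, 0.6577185 , 0.20956048]), 'eef_rot': array([[ 9.75039865e-01, -2.22029784e-01, -1.92681488e-04],
       [-2.22029824e-01, -9.75038770e-01, -1.46763240e-03],
       [ 1.37986183e-04,  1.47378113e-03, -9.99998904e-01]]), 'force': array([ 0.59971143, -0.12236511, -0.66619632]), 'torque': array([-0.02054481, -0.03092914, -0.02875756]), 'gripper_force': 0.0, 'grip_width': 1.001437151876138}
```

View pics/top0.png

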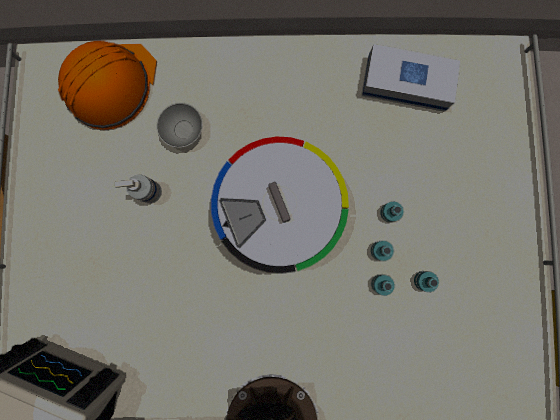

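View pics/scene0.png

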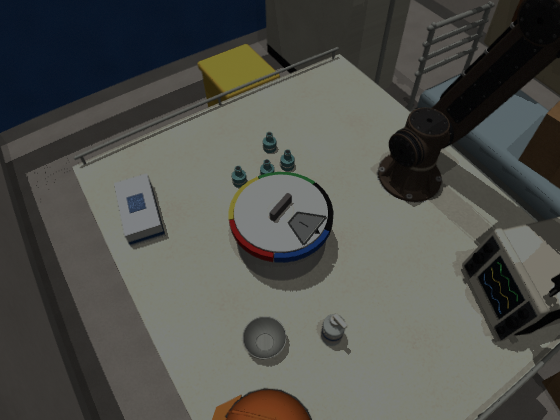

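The top view has +x up and +y left. The drum is at about (280,204), with yellow at its upper right, the inlet pointing left (pointer at 225,224) and the grip bar at (279,202). Four teal filters stand on the right at (392,211), (381,251), (382,285) and (427,281). The bottle (145,188) and bowl (180,127) are on the left.

Run:
```python
from h import *
c=snap("top"); im=c["pixels"]; hsv=cv2.cvtColor(im,cv2.COLOR_RGB2HSV)
cx,cy=280,204
yy,xx=np.mgrid[:420,:560]; near=np.hypot(xx-cx,yy-cy)<75
H,S,V=[hsv[...,i].astype(int) for i in range(3)]
cols={"yellow":(H>22)&(H<35)&(S>180),"red":((H<8)|(H>172))&(S>150),"blue":(H>100)&(H<125)&(S>150),"green":(H>45)&(H<80)&(S>120)}
allp=[];ends={}
for k,m in cols.items():
    m=m&near; v,u=np.nonzero(m); P=on_plane(c,np.c_[u,v],.166)[:,:2]; allp.append(P); ends[k]=P; print(k,len(P),P.mean(0))
A=np.vstack(allp)
# outer edge: hull of points, circle fit
hull=cv2.convexHull(A.astype(np.float32)).reshape(-1,2)
M=np.c_[2*hull,np.ones(len(hull))]; s=np.linalg.lstsq(M,(hull**2).sum(1),rcond=None)[0]; print("circle",s[:2],np.sqrt(s[2]+s[0]**2+s[1]**2))
C=s[:2]
for k,P in ends.items():
    d=P-C; a=np.degrees(np.arctan2(d[:,1],d[:,0])); m=np.degrees(np.arctan2(*d.mean(0)[::-1])); r=(a-m+180)%360-180
    r0,r1=np.percentile(r,[0.5,99.5]); print(k,"mid",m+(r0+r1)/2,"span",r1-r0,"r",np.percentile(np.hypot(*d.T),[2,98]))
# gray things on cover
g=(np.hypot(xx-cx,yy-cy)<66)&(S<60)&(V<150)
n,l,st,ce=cv2.connectedComponentsWithStats(g.astype(np.uint8))
for i in range(1,n):
    if st[i,4]>20:
        v,u=np.nonzero(l==i); rr=cv2.minAreaRect(np.c_[u,v].astype(np.float32)); print("gray",ce[i],st[i,4],rr, on_plane(c,[ce[i]],.172), on_plane(c,[ce[i]],.208))
        if 200<st[i,4]<700 : b=cv2.boxPoints(rr); print(on_plane(c,b,.208))
# filters
t=(H>80)&(H<100)&(S>80)&(xx>350)
n,l,st,ce=cv2.connectedComponentsWithStats(t.astype(np.uint8))
for i in range(1,n):
    if st[i,4]>60:
        p=on_plane(c,[ce[i]],.035)[0]; print("filter",ce[i],st[i],p,np.hypot(*p[:2]))
```

```text
yellow 472 [ 0.61807635 -0.14637092]
red 468 [0.68184736 0.00585065]
blue 469 [0.55394021 0.11309354]
green 532 [ 0.45545251 -0.13058778]
circle [ 0.54841565 -0.02725368] 0.15478653945677764
yellow mid -59.19707818959277 span 70.58604061194532 r [0.14072043 0.15412035]
red mid 14.098487000102228 span 70.83828768840871 r [0.14095105 0.15453965]
blue mid 86.58158133861512 span 69.42163540191754 r [0.14286001 0.15645397]
green mid -149.11745168178408 span 105.59882803985931 r [0.14184431 0.15612536]
gray [278.76073211 205.35715474] 12020 ((279.5, 206.0), (126.0, 123.0), 90.0) [[ 0.5412279  -0.02554464  0.172     ]] [[ 0.53720028 -0.02602795  0.208     ]]
filter [391.3744856 211.3744856] [383 202  20  19 243] [ 0.53811254 -0.31485121  0.035     ] 0.6234552000909978
filter [381.53556485 250.10041841] [373 241  20  19 239] [ 0.43881118 -0.28586968  0.035     ] 0.5237143533510645
filter [425.87777778 281.03703704] [416 272  23  20 270] [ 0.35895448 -0.39703293  0.035     ] 0.5352415042619009
filter [382.53875969 284.36434109] [373 275  21  20 258] [ 0.35213231 -0.28570441  0.035     ] 0.45345801199275615
```

Run:
```python
from h import *
c=snap("top"); im=c["pixels"]; hsv=cv2.cvtColor(im,cv2.COLOR_RGB2HSV); V=hsv[...,2].astype(int)
C=np.array([.5484,-.0273]); yy,xx=np.mgrid[:420,:560]
P=on_plane(c,np.c_[xx.ravel(),yy.ravel()],.172)[:,:2].reshape(420,560,2)
ins=np.hypot(*(P-C).transpose(2,0,1))<.136
w=np.median(V[ins]); print("white",w)
g=ins&(V<w*.85)
n,l,st,ce=cv2.connectedComponentsWithStats(g.astype(np.uint8))
for i in range(1,n):
    if st[i,4]>8:
        v,u=np.nonzero(l==i); Q=P[v,u]-C; 
        m=Q.mean(0); rr=cv2.minAreaRect((Q*1000).astype(np.float32)); vv,E=np.linalg.eigh(np.cov(Q.T)); e=E[:,1]
        print("comp",ce[i],st[i,4],"off mm",m*1000,"r",np.hypot(*m)*1000,"ang",np.degrees(np.arctan2(m[1],m[0])),"longaxis",np.degrees(np.arctan2(e[1],e[0])),rr)
        top=on_plane(c,[ce[i]],.205)[0]; print("   at .205",top)
b=cv2.resize(im[120:290,190:450],None,fx=3,fy=3,interpolation=cv2.INTER_CUBIC)
cv2.imwrite("pics/crop1.png",b[...,::-1])
# scene cross-check of filter and centre
s=snap("scene"); print(proj(s,[[.5484,-.0273,.208],[.538,-.315,.078],[.538,-.315,0]]))
```

```text
white 144.0
comp [277.69367589 202.68181818] 506 off mm [-0.99465813  4.14340999] r 4.261125577217348 ang 103.49886776333854 longaxis -159.37872666808204 ((-0.0291595458984375, 4.662666320800781), (96.21687316894531, 28.760379791259766), 20.47945213317871)
   at .205 [ 0.54340808 -0.02371493  0.205     ]
comp [241.98048452 217.73283984] 1486 off mm [-34.31335928  84.75451385] r 91.43705070872076 ang 112.04085088689196 longaxis -157.84372893412854 ((-33.53718566894531, 82.86846160888672), (119.79055786132812, 92.76815032958984), 20.7271728515625)
   at .205 [0.51129062 0.05398741 0.205     ]
[[279.61332243 203.49037076]
 [238.02711625 168.63066736]
 [239.89166719 182.70119639]]
```

View pics/crop1.png

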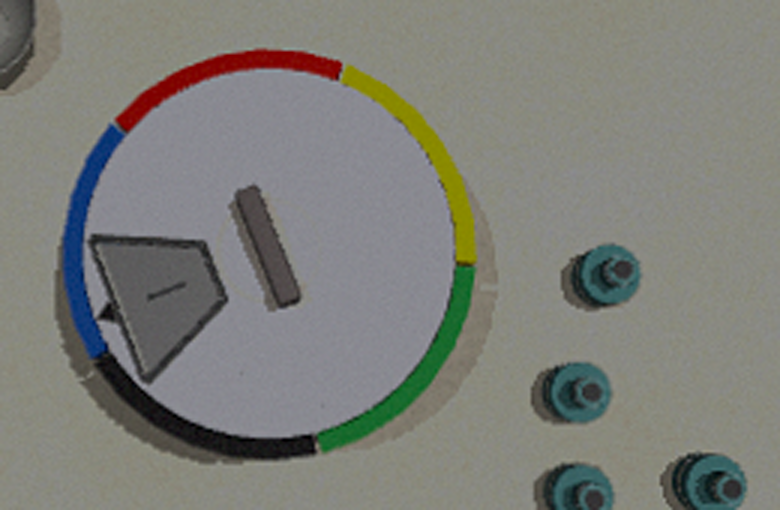

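The bar's long axis is at about 20.5°, so the inlet points to about 111° and yellow lies at about -58°. The cover has to turn about -169°. The farthest filter is the one at (0.538,-0.315). Next I move above the bar.

Emit:
carry_out --pt "0 0 0 27 29 -22 85" --pt "0 0 0 27 29 -22 85" --pt "0 0 0 27 29 -22 85" --pt "0 0 0 27 29 -22 85" --pt "0 0 0 27 29 0 85" --newtons 40

```text
clock: 0.75
tcp_pos: [0.2505, 0.4866, 0.3018]
eef_rot: [[0.975, -0.221, 0.002], [-0.221, -0.975, 0.005], [0.001, -0.005, -1.0]]
force: [0.6, 0.3, -0.2]
grip_width: 0.994
gripper_force: 0.0
```

Emit:
carry_out --pt "0 0 0 27 29 0 85" --pt "0 0 0 27 29 0 85" --pt "0 0 0 27 29 0 85" --pt "0 0 0 27 29 0 85" --pt "0 0 0 27 29 0 85"

```text
clock: 1.25
tcp_pos: [0.3491, 0.3139, 0.2986]
eef_rot: [[0.975, -0.222, 0.0], [-0.222, -0.975, 0.001], [0.0, -0.001, -1.0]]
force: [0.0, 0.2, -0.4]
grip_width: 0.999
gripper_force: 0.0
```

Emit:
carry_out --pt "0 0 0 27 29 0 85" --pt "0 0 0 27 29 0 85" --pt "0 0 0 27 29 0 85" --pt "0 0 0 27 29 0 85" --pt "0 0 0 27 29 0 85"

```text
clock: 1.75
tcp_pos: [0.4486, 0.1426, 0.2987]
eef_rot: [[0.975, -0.222, 0.001], [-0.222, -0.975, 0.001], [0.0, -0.001, -1.0]]
force: [0.8, 0.5, 0.8]
grip_width: 0.998
gripper_force: 0.0
```

Emit:
carry_out --pt "0 0 0 27 29 0 85" --pt "0 0 0 27 29 0 85" --pt "0 0 0 27 29 0 85" --pt "0 0 0 27 29 0 85" --pt "0 0 0 27 29 0 85"

```text
clock: 2.25
tcp_pos: [0.5482, -0.0289, 0.2985]
eef_rot: [[0.975, -0.222, 0.0], [-0.222, -0.975, 0.0], [0.0, -0.0, -1.0]]
force: [0.2, 1.4, -0.3]
grip_width: 0.995
gripper_force: 0.0
```

Emit:
carry_out --pt "0 0 -8.3 0 0 0 85" --pt "0 0 -8.3 0 0 0 60" --pt "0 0 -8.3 0 0 0 60" --pt "0 0 -8.3 0 0 0 60" --pt "0 0 0 0 0 0 60"

```text
clock: 2.75
tcp_pos: [0.5475, -0.0273, 0.2983]
eef_rot: [[0.937, 0.35, -0.0], [0.35, -0.937, -0.0], [-0.0, -0.0, -1.0]]
force: [0.1, 0.2, 0.5]
grip_width: 0.704
gripper_force: 0.0
```

Run:
```python
from h import *
s=bot.read_state(); print(s["clock"],s["joint_pos"],s["tcp_pos"],s["eef_rot"])
c=snap("wrist","w1.png")
print(proj(c,[[.5484,-.0273,.208],[.5484,-.0273,.172]]))
```

```text
2.75 [ 1.76174703e+01  5.91809668e+00 -7.12965716e+00 -2.14843199e-03
 -7.69627138e+01  9.28743256e+01] [ 0.54754416 -0.02734828  0.29832289] [[ 9.36725271e-01  3.50065326e-01 -1.85182953e-04]
 [ 3.50065329e-01 -9.36725288e-01 -2.04773232e-05]
 [-1.80633956e-04 -4.56445053e-05 -9.99999983e-01]]
[[282.07961958 200.6293581 ]
 [282.03487924 187.91756931]]
```

View pics/w1.png

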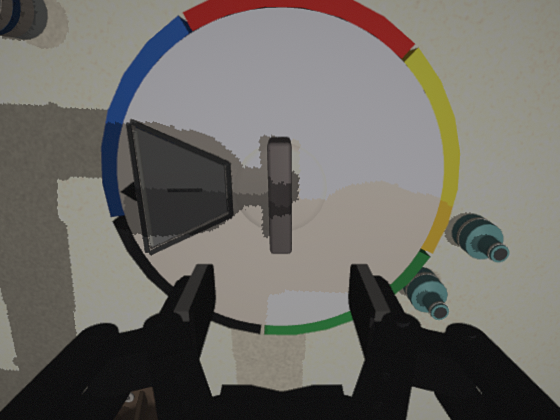

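Wrist view: the bar is upright in the picture at (280,196), between the fingers, and the flap is at (180,188) with the pointer at (128,190). I refine the axis position from this picture.

```bash
cat >> h.py <<'E'
def ring(c):
    im=c["pixels"]; hsv=cv2.cvtColor(im,cv2.COLOR_RGB2HSV); H,S,V=[hsv[...,i].astype(int) for i in range(3)]
    C=np.array([.5484,-.0273]); yy,xx=np.mgrid[:420,:560]
    P=on_plane(c,np.c_[xx.ravel(),yy.ravel()],.166)[:,:2].reshape(420,560,2); r=np.hypot(*(P-C).transpose(2,0,1)); ok=(r>.13)&(r<.165)
    cols={"y":(H>15)&(H<35)&(S>150),"r":((H<8)|(H>172))&(S>150),"b":(H>100)&(H<125)&(S>130),"g":(H>45)&(H<80)&(S>120)}
    D={k:P[m&ok] for k,m in cols.items()}; A=np.vstack(list(D.values()))
    from scipy.optimize import least_squares
    a=np.degrees(np.arctan2(*(A-C).T[::-1])).astype(int)//3; E=[]
    for b in np.unique(a):
        q=A[a==b]; d=np.hypot(*(q-C).T); 
        if len(q)>15: E.append(q[np.argsort(d)[int(.98*len(d))]])
    E=np.array(E); s=least_squares(lambda p:np.hypot(*(E-p[:2]).T)-p[2],[*C,.157],loss="soft_l1",f_scale=.001).x
    print("ring",s); C=s[:2]
    for k,Q in D.items():
        d=Q-C; m=np.degrees(np.arctan2(*d.mean(0)[::-1])); r=(np.degrees(np.arctan2(*d.T[::-1]))-m+180)%360-180
        print(k,m+np.percentile(r,[.5,99.5]))
    return s
E
python3 - <<'E'
from h import *
c=snap("wrist"); ring(c)
print("bar ends/centre",on_plane(c,[[280,137],[280,254],[268,195],[292,195],[280,195.5]],.208))
print("flap inner/outer corners",on_plane(c,[[231,162],[231,216],[131,121],[150,254],[122,190]],.172))
E
```

```text
ring [ 0.54711445 -0.0259062   0.15588423]
y [-93.20118062 -22.26344096]
r [-21.42043954  48.56621421]
b [ 49.69456551 120.24357141]
g [-165.22131395  -94.57068913]
bar ends/centre [[ 0.59303831 -0.00920564  0.208     ]
 [ 0.50555213 -0.04125751  0.208     ]
 [ 0.54892088 -0.01566964  0.208     ]
 [ 0.55521302 -0.03276482  0.208     ]
 [ 0.55169451 -0.02435397  0.208     ]]
flap inner/outer corners [[0.55481231 0.02085887 0.172     ]
 [0.50866181 0.00621396 0.172     ]
 [0.55912143 0.10820711 0.172     ]
 [0.44699628 0.06535816 0.172     ]
 [0.49871411 0.10272461 0.172     ]]
```

Emit:
carry_out --pt "0 0 0 1 -1 28 60" --pt "0 0 0 0 0 28 60" --pt "0 0 0 0 0 28 60" --pt "0 0 0 0 0 20 60" --pt "0 0 0 0 0 11 60"

```text
clock: 3.35
tcp_pos: [0.5473, -0.026, 0.1816]
eef_rot: [[0.939, 0.345, -0.002], [0.345, -0.939, -0.0], [-0.002, -0.0, -1.0]]
force: [0.1, 0.1, 0.6]
grip_width: 0.702
gripper_force: 0.0
```

Emit:
carry_out --pt "0 0 0 0 0 0 10" --pt "0 0 0 0 0 0 10" --pt "0 0 0 0 0 0 10" --pt "0 0 0 0 0 0 10" --pt "0 0 0 0 0 0 10" --newtons 40

```text
clock: 3.85
tcp_pos: [0.5489, -0.0254, 0.1848]
eef_rot: [[0.937, 0.348, 0.002], [0.348, -0.937, 0.001], [0.002, -0.0, -1.0]]
force: [-2.5, 4.1, 6.8]
grip_width: 0.183
gripper_force: 39.4
```

Emit:
carry_out --pt "0 0 4 0 0 0 10" --pt "0 0 4 0 0 0 10" --pt "0 0 4 0 0 0 10"

```text
clock: 4.15
tcp_pos: [0.549, -0.0257, 0.1849]
eef_rot: [[0.99, 0.143, 0.002], [0.143, -0.99, 0.0], [0.003, 0.0, -1.0]]
force: [-1.0, 1.9, 6.3]
grip_width: 0.182
gripper_force: 39.4
```

Emit:
carry_out --pt "0 0 7.8 0 0 0 10" --pt "0 0 7.8 0 0 0 10" --pt "0 0 7.8 0 0 0 10" --pt "0 0 7.8 0 0 0 10" --pt "0 0 7.8 0 0 0 10"

```text
clock: 4.65
tcp_pos: [0.5488, -0.0269, 0.1849]
eef_rot: [[0.858, -0.514, 0.002], [-0.514, -0.858, -0.001], [0.002, 0.0, -1.0]]
force: [-0.1, -3.1, 5.2]
grip_width: 0.188
gripper_force: 39.5
```

Emit:
carry_out --pt "0 0 7.8 0 0 0 10" --pt "0 0 7.8 0 0 0 10" --pt "0 0 7.8 0 0 0 10" --pt "0 0 7.8 0 0 0 10" --pt "0 0 7.8 0 0 0 10"

```text
clock: 5.15
tcp_pos: [0.5479, -0.0277, 0.1849]
eef_rot: [[0.343, -0.939, 0.0], [-0.939, -0.343, -0.003], [0.002, 0.001, -1.0]]
force: [-3.3, -6.5, 7.6]
grip_width: 0.184
gripper_force: 39.8
```

Emit:
carry_out --pt "0 0 7.8 0 0 0 10" --pt "0 0 7.8 0 0 0 10" --pt "0 0 7.8 0 0 0 10" --pt "0 0 7.8 0 0 0 10" --pt "0 0 7.8 0 0 0 10"

```text
clock: 5.65
tcp_pos: [0.5466, -0.0278, 0.1848]
eef_rot: [[-0.325, -0.946, -0.002], [-0.946, 0.325, -0.003], [0.003, 0.001, -1.0]]
force: [-9.6, -4.5, 11.7]
grip_width: 0.181
gripper_force: 40.4
```

Emit:
carry_out --pt "0 0 7.8 0 0 0 10" --pt "0 0 7.8 0 0 0 10" --pt "0 0 7.8 0 0 0 10" --pt "0 0 7.8 0 0 0 10" --pt "0 0 7.8 0 0 0 10"

```text
clock: 6.15
tcp_pos: [0.5457, -0.0271, 0.1848]
eef_rot: [[-0.848, -0.531, -0.004], [-0.531, 0.848, -0.002], [0.004, 0.001, -1.0]]
force: [-13.6, 0.2, 15.4]
grip_width: 0.187
gripper_force: 40.9
```

Emit:
carry_out --pt "0 0 0.5 0 0 0 10" --pt "0 0 0 0 0 0 10" --pt "0 0 0 0 0 0 60" --pt "0 0 0 0 0 0 60" --pt "0 0 0 0 0 0 60"

```text
clock: 6.65
tcp_pos: [0.5486, -0.026, 0.1836]
eef_rot: [[-0.849, -0.528, 0.001], [-0.528, 0.849, 0.0], [-0.001, -0.0, -1.0]]
force: [1.1, -0.5, -0.1]
grip_width: 0.689
gripper_force: 0.0
```

Emit:
carry_out --pt "0 0 0 0 0 -10 60" --pt "0 0 0 0 0 -30 60" --pt "0 0 0 0 0 -40 60" --pt "0 0 0 0 0 -40 60" --pt "0 0 0 0 0 0 60"

```text
clock: 7.15
tcp_pos: [0.5511, -0.0261, 0.3104]
eef_rot: [[-0.849, -0.528, 0.01], [-0.528, 0.849, 0.001], [-0.009, -0.005, -1.0]]
force: [-0.0, -1.2, -0.8]
grip_width: 0.703
gripper_force: 0.0
```

Run:
```python
from h import *
s=bot.read_state(); print(s["clock"],s["joint_pos"],s["tcp_pos"],s["eef_rot"])
c=snap("wrist","w2.png"); ring(c)
```

```text
7.15 [ 17.74312911   5.60918224  -6.01952875   0.14555939 -77.79437314
 -75.87017326] [ 0.55111267 -0.02606649  0.31037057] [[-8.48896517e-01 -5.28457791e-01  1.03472754e-02]
 [-5.28479770e-01  8.48945603e-01  7.03748217e-04]
 [-9.15617515e-03 -4.87091629e-03 -9.99946218e-01]]
ring [ 0.54858916 -0.02550258  0.15557877]
y [-94.86655313 -23.96222622]
r [-22.1923539   48.87268862]
b [ 51.13876603 122.14571014]
g [-165.26234828  -95.87609276]
```

View pics/w2.png

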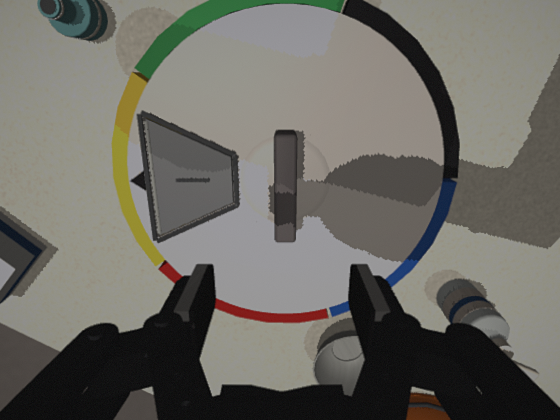

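The pointer is at (134,181), inside yellow, which runs from (139,73) to (162,266). I check the inlet's offset from that.

Run:
```python
from h import *
c=snap("wrist")
P=on_plane(c,[[238,152],[238,208],[140,111],[158,242]],.172)[:,:2]; print(P*1000)
R=on_plane(c,[[131,181]],.170)[0,:2]
B=on_plane(c,[[138,72],[162,266],[334,316],[345,8],[456,181]],.166)[:,:2]
C=np.array([.5486,-.0255]); f=lambda p:np.degrees(np.arctan2(*(p-C).T[::-1]))
print("corners",f(P),"pointer",f(R),"bnd",f(B), np.hypot(*(P-C).T),np.hypot(*(B-C).T))
o=P[3]-P[2]; print("outer edge normal",np.degrees(np.arctan2(o[1],o[0]))-90)
ctr=C+(P.mean(0)-C)/np.hypot(*(P.mean(0)-C))*.083; print("inlet",ctr,f(ctr), np.hypot(*ctr))
# filter from wrist/top
c=snap("top"); im=c["pixels"]; hsv=cv2.cvtColor(im,cv2.COLOR_RGB2HSV); H,S=hsv[...,0],hsv[...,1]
m=((H>80)&(H<100)&(S>80)).astype(np.uint8); m[:,:350]=0; m[230:]=0
v,u=np.nonzero(m); print(u.min(),u.max(),v.min(),v.max())
print(on_plane(c,[[(u.min()+u.max())/2,(v.min()+v.max())/2]],.03),proj(c,[[.538,-.315,.078]]))
```

```text
[[ 545.3076668   -72.94623867]
 [ 589.64586456  -47.73433265]
 [ 558.4837301  -159.71750843]
 [ 659.17755544  -95.08660385]]
corners [-93.96943797 -28.44417623 -85.78836093 -32.18226221] pointer -58.819864346348375 bnd [ -96.14450132  -22.28591517   52.21250365 -167.12870125  122.2213848 ] [0.04756033 0.04668114 0.13458093 0.13065103] [0.15164595 0.14669679 0.15339941 0.14830685 0.15703552]
outer edge normal -57.3053926092439
inlet [ 0.59016271 -0.09734387] -59.95000206697139 0.5981369837625065
381 402 202 220
[[ 0.5395584  -0.31653299  0.03      ]] [[395.90613865 209.74708858]]
```

The inlet is at about -59°, against about -58.5° for yellow, so it lines up well. Now over to the filter, with the tool yawed so the fingers close tangentially to the drum at the inlet.

Emit:
carry_out --pt "0 0 0 20 -30 0 85" --pt "0 0 0 20 -30 0 85" --pt "0 0 0 20 -30 0 85" --pt "0 0 0 20 -30 0 85" --pt "0 0 0 20 -30 0 85"

```text
clock: 7.8
tcp_pos: [0.5418, -0.2074, 0.3021]
eef_rot: [[-0.849, -0.528, -0.002], [-0.528, 0.849, 0.0], [0.002, 0.001, -1.0]]
force: [0.6, -0.0, 0.5]
grip_width: 0.993
gripper_force: 0.0
```

Emit:
carry_out --pt "0 0 0 21 -30 0 85" --pt "0 0 0 21 -30 0 85" --pt "0 0 0 21 -30 0 85" --pt "0 0 -8.1 0 0 12 85" --pt "0 0 -8.1 0 0 12 85"

```text
clock: 8.3
tcp_pos: [0.5357, -0.317, 0.2774]
eef_rot: [[-0.666, -0.746, -0.002], [-0.746, 0.666, 0.001], [0.001, 0.002, -1.0]]
force: [0.6, -0.2, -0.5]
grip_width: 0.993
gripper_force: 0.0
```

Emit:
carry_out --pt "0 0 -8.1 0 0 12 85" --pt "0 0 -8.1 0 0 12 85" --pt "0 0 -8.1 0 0 12 85" --pt "0 0 -8.1 0 0 0 85" --pt "0 0 -8.1 0 0 0 85"

```text
clock: 8.8
tcp_pos: [0.5357, -0.3156, 0.2414]
eef_rot: [[-0.019, -1.0, -0.004], [-1.0, 0.019, 0.001], [-0.001, 0.004, -1.0]]
force: [-1.2, 0.2, 1.1]
grip_width: 0.992
gripper_force: 0.0
```

Emit:
carry_out --pt "0 0 -8.1 0 0 0 85" --pt "0 0 -8.1 0 0 0 85" --pt "0 0 -8.1 0 0 0 85" --pt "0 0 -8.1 0 0 0 85" --pt "0 0 0 0 0 0 85"

```text
clock: 9.3
tcp_pos: [0.536, -0.3156, 0.2421]
eef_rot: [[0.516, -0.856, -0.002], [-0.856, -0.516, 0.001], [-0.002, 0.002, -1.0]]
force: [1.0, -0.0, -0.4]
grip_width: 0.995
gripper_force: 0.0
```

Run:
```python
from h import *
s=bot.read_state(); print(s["clock"],s["joint_pos"],s["tcp_pos"],s["eef_rot"])
c=snap("wrist","w3.png"); print(proj(c,[[.539,-.316,.078],[.539,-.316,0.03]]))
```

```text
9.3 [-1.25379306e+01  1.46524080e+01 -3.51424496e+00 -8.96607211e-03
 -7.19713458e+01  4.36374763e+01] [ 0.53597468 -0.31562064  0.2420654 ] [[ 5.16482863e-01 -8.56294386e-01 -2.31878537e-03]
 [-8.56295697e-01 -5.16485463e-01  6.68112625e-04]
 [-1.76972003e-03  1.64049721e-03 -9.99997088e-01]]
[[279.22015188 175.49130273]
 [279.47005421 165.01301575]]
```

View pics/w3.png

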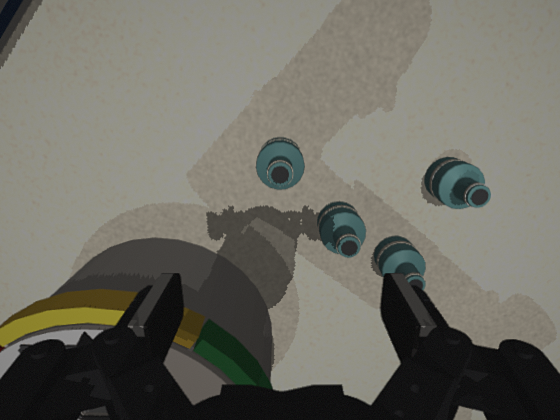

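The filter's spout top is at (281,174), as predicted, and the nearest look-alike is clear of both fingers' paths. I go down to the spout.

Run:
```python
from h import *
s=bot.read_state();c=snap("wrist")
p=on_plane(c,[[281,174.5]],.078)[0]; print(p, s["eef_rot"].T@(p-s["tcp_pos"])*1000)
q=on_plane(c,[[281,162.5]],.03)[0]; print(q)
```

```text
[ 0.53813827 -0.3177547   0.078     ] [  3.11082575  -0.95299023 164.23306808]
[ 0.53911507 -0.31929444  0.03      ]
```

Emit:
carry_out --pt "0 0 0 3 -1 35 60" --pt "0 0 0 0 0 40 60" --pt "0 0 0 0 0 40 60" --pt "0 0 0 0 0 35 60" --pt "0 0 0 0 0 20 60"

```text
clock: 9.9
tcp_pos: [0.537, -0.3172, 0.0698]
eef_rot: [[0.511, -0.86, -0.004], [-0.86, -0.511, 0.002], [-0.004, 0.003, -1.0]]
force: [0.4, -0.6, 0.2]
grip_width: 0.706
gripper_force: 0.0
```

Emit:
carry_out --pt "0 0 0 0 0 15 60" --pt "0 0 0 0 0 9 60" --pt "0 0 0 0 0 0 60"

```text
clock: 10.2
tcp_pos: [0.5381, -0.3176, 0.048]
eef_rot: [[0.513, -0.858, -0.003], [-0.858, -0.513, 0.001], [-0.002, 0.002, -1.0]]
force: [-0.3, -0.2, 0.2]
grip_width: 0.7
gripper_force: 0.0
```

Emit:
carry_out --pt "0 0 0 0 0 0 15" --pt "0 0 0 0 0 0 15" --pt "0 0 0 0 0 0 15" --pt "0 0 0 0 0 0 15" --pt "0 0 0 0 0 0 15" --newtons 40

```text
clock: 10.7
tcp_pos: [0.5395, -0.3182, 0.0507]
eef_rot: [[0.515, -0.857, 0.002], [-0.857, -0.515, -0.001], [0.002, -0.001, -1.0]]
force: [-1.9, -0.1, 6.2]
grip_width: 0.253
gripper_force: 39.3
```

Emit:
carry_out --pt "0 0 0 0 0 -10 15" --pt "0 0 0 0 0 -35 15" --pt "0 0 0 0 0 -40 15" --pt "0 0 0 0 0 -40 15" --pt "0 0 0 0 0 -40 15"

```text
clock: 11.2
tcp_pos: [0.5386, -0.3177, 0.2165]
eef_rot: [[0.515, -0.857, 0.0], [-0.857, -0.515, 0.0], [-0.0, -0.0, -1.0]]
force: [0.6, -0.6, -1.6]
grip_width: 0.252
gripper_force: 39.3
```

Emit:
carry_out --pt "0 0 0 0 0 -35 15" --pt "0 0 0 0 0 0 15"

```text
clock: 11.4
tcp_pos: [0.5411, -0.319, 0.2562]
eef_rot: [[0.515, -0.857, 0.009], [-0.857, -0.515, -0.004], [0.008, -0.006, -1.0]]
force: [-0.2, 0.1, -1.5]
grip_width: 0.251
gripper_force: 39.3
```

Run:
```python
from h import *
s=bot.read_state(); print(s["clock"],s["tcp_pos"],s["eef_rot"])
a=snap("wrist")["pixels"]; b=snap("scene")["pixels"][100:310,100:380]
cv2.imwrite("pics/m1.png",np.hstack([a[:,:,::-1][:, 100:460],cv2.resize(b,None,fx=1.5,fy=2)[...,::-1]]))
```

```text
11.4 [ 0.54114025 -0.31904243  0.25621574] [[ 0.5150475  -0.85711369  0.00906602]
 [-0.85712543 -0.51509415 -0.00374275]
 [ 0.00787781 -0.00584302 -0.9999519 ]]
```

View pics/m1.png

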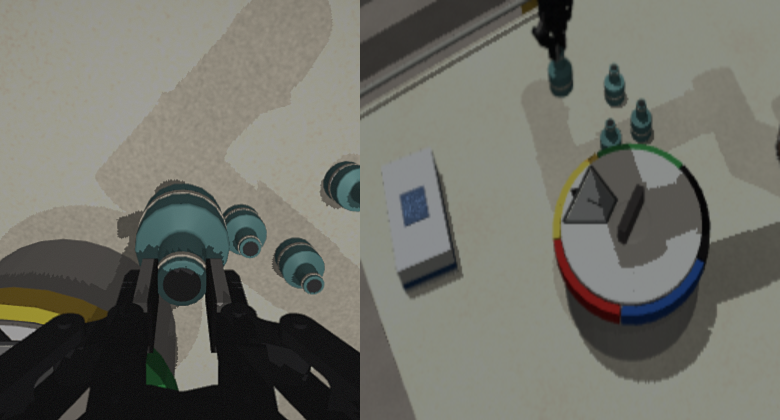

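The filter is held upright by its spout: the left panel shows it between the pads at (182,270), and the right panel shows it lifted, with the look-alikes untouched. I carry it over the inlet.

Emit:
carry_out --pt "0 0 0 -10 -10 -10 15" --pt "0 0 0 -20 -20 -5 15" --pt "0 0 0 -22 -22 0 15" --pt "0 0 0 -22 -22 0 15" --pt "0 0 0 -22 -21 0 15"

```text
clock: 12.0
tcp_pos: [0.5707, -0.1848, 0.2636]
eef_rot: [[0.515, -0.857, -0.002], [-0.857, -0.515, 0.0], [-0.001, 0.002, -1.0]]
force: [0.1, 0.2, -0.8]
grip_width: 0.25
gripper_force: 39.3
```

Emit:
carry_out --pt "0 0 0 -22 -21 0 15" --pt "0 0 0 -22 -21 0 15" --pt "0 0 0 -15 -15 0 15" --pt "0 0 0 -8 -7 0 15" --pt "0 0 0 0 0 0 15"

```text
clock: 12.5
tcp_pos: [0.5912, -0.0947, 0.2637]
eef_rot: [[0.516, -0.856, -0.002], [-0.856, -0.516, -0.0], [-0.001, 0.001, -1.0]]
force: [-0.6, -0.6, -1.1]
grip_width: 0.25
gripper_force: 39.4
```

Run:
```python
from h import *
s=bot.read_state(); p=s["tcp_pos"]; print(s["clock"],p,s["force"])
C=np.array([.5484,-.0262]); d=p[:2]-C; print(np.hypot(*d),np.degrees(np.arctan2(d[1],d[0])))
a=snap("wrist"); b=snap("top"); print(proj(b,[[*(C+.083*np.array([np.cos(np.radians(-58.8)),np.sin(np.radians(-58.8))])),.172]]))
cv2.imwrite("pics/m2.png",np.hstack([a["pixels"][:,100:460,::-1],cv2.resize(b["pixels"][120:260,220:360],(420,420),interpolation=cv2.INTER_CUBIC)[...,::-1]]))
```

```text
12.5 [ 0.59118376 -0.09473102  0.26371387] [-0.5624029  -0.57074434 -1.09329655]
0.08078955012446215 -58.02356285989338
[[310.21206116 183.04771105]]
```

View pics/m2.png

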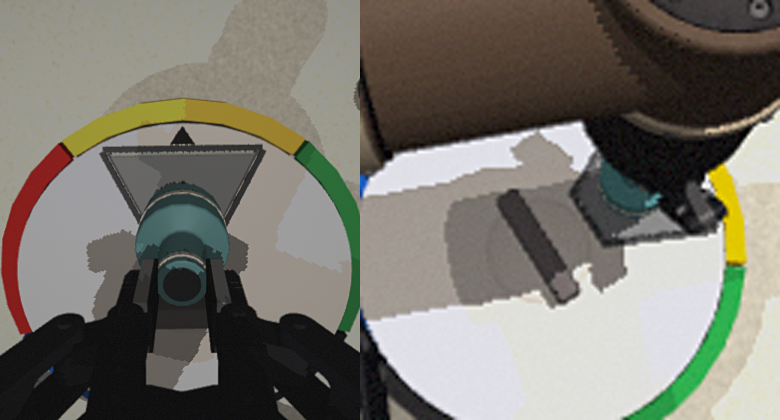

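The inlet and pointer (182,135) are centred on yellow (68 to 297), and the filter is in line above the flap. I push it down.

Emit:
carry_out --pt "0 0 0 1 0 15 15" --pt "0 0 0 0 0 15 15" --pt "0 0 0 0 0 10 15" --pt "0 0 0 0 0 10 15" --pt "0 0 0 0 0 0 15"

```text
clock: 13.1
tcp_pos: [0.5911, -0.0976, 0.2131]
eef_rot: [[0.514, -0.858, -0.002], [-0.858, -0.514, -0.0], [-0.001, 0.002, -1.0]]
force: [-0.2, -0.2, -1.0]
grip_width: 0.251
gripper_force: 39.4
```

Emit:
carry_out --pt "0 0 0 0 0 10 15" --pt "0 0 0 0 0 10 15" --pt "0 0 0 0 0 10 15" --pt "0 0 0 0 0 0 15"

```text
clock: 13.5
tcp_pos: [0.5909, -0.097, 0.1823]
eef_rot: [[0.515, -0.857, -0.003], [-0.857, -0.515, 0.0], [-0.002, 0.002, -1.0]]
force: [-0.4, -0.7, -1.4]
grip_width: 0.251
gripper_force: 39.3
```

Emit:
carry_out --pt "0 0 0 0 0 10 15" --pt "0 0 0 0 0 8 15" --pt "0 0 0 0 0 6 15" --pt "0 0 0 0 0 0 15" --pt "0 0 0 0 0 0 15"

```text
clock: 14.0
tcp_pos: [0.5919, -0.0972, 0.1603]
eef_rot: [[0.515, -0.857, -0.0], [-0.857, -0.515, -0.0], [-0.0, 0.0, -1.0]]
force: [-0.1, 0.2, -1.3]
grip_width: 0.254
gripper_force: 39.3
```

Emit:
carry_out --pt "0 0 0 0 0 0 34" --pt "0 0 0 0 0 0 34" --pt "0 0 0 0 0 0 34" --pt "0 0 0 0 0 0 34" --pt "0 0 0 0 0 0 34"

```text
clock: 14.5
tcp_pos: [0.592, -0.0972, 0.1606]
eef_rot: [[0.515, -0.857, 0.0], [-0.857, -0.515, 0.0], [0.0, -0.0, -1.0]]
force: [-0.4, -0.2, 0.2]
grip_width: 0.398
gripper_force: 0.0
```

Emit:
carry_out --pt "0 0 0 0 0 -8 34" --pt "0 0 0 0 0 -15 34" --pt "0 0 0 0 0 -30 34" --pt "0 0 0 0 0 -40 34" --pt "0 0 0 0 0 -40 34"

```text
clock: 15.0
tcp_pos: [0.5915, -0.0973, 0.2954]
eef_rot: [[0.515, -0.857, -0.0], [-0.857, -0.515, -0.0], [0.0, 0.0, -1.0]]
force: [1.7, 1.1, 0.1]
grip_width: 0.402
gripper_force: 0.0
```

Run:
```python
from h import *
s=bot.read_state(); print(s["clock"],s["tcp_pos"],s["force"])
a=snap("wrist"); b=snap("scene")
cv2.imwrite("pics/m3.png",np.hstack([a["pixels"][:,100:460,::-1],cv2.resize(b["pixels"][100:310,180:400],(440,420),interpolation=cv2.INTER_CUBIC)[...,::-1]]))
```

```text
15.0 [ 0.59154776 -0.09729889  0.29536661] [1.65626879 1.09194153 0.09120771]
```

View pics/m3.png

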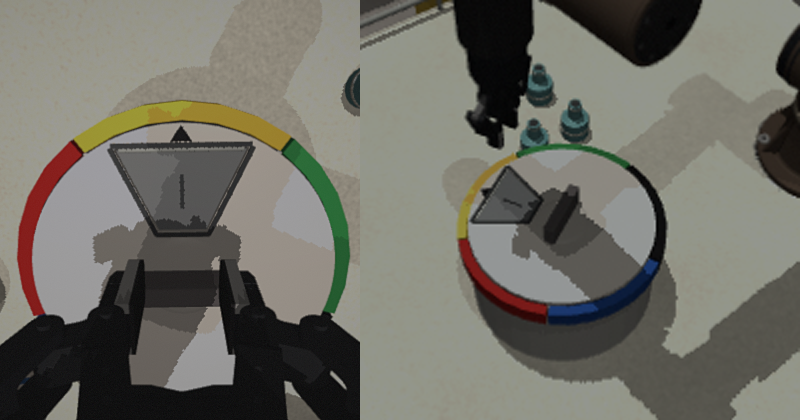

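The filter has dropped, the flap is shut flush at (181,185), the pointer (181,134) is centred on yellow, and the fingers are empty. The other things are undisturbed. I hand the job in.

Emit:
carry_out --pt "0 0 0 0 0 -10 34" --pt "0 0 0 0 0 0 34" --pt "0 0 0 0 0 0 34" --pt "0 0 0 0 0 0 34"

```text
clock: 15.5
tcp_pos: [0.5915, -0.0971, 0.3024]
eef_rot: [[0.515, -0.857, -0.002], [-0.857, -0.515, -0.0], [-0.001, 0.002, -1.0]]
force: [-0.1, -0.6, -0.3]
grip_width: 0.399
gripper_force: 0.0
```

```bash
python3 -c "
from rig import bot
print(bot.job_done())"
```

```text
the job is handed in; nothing more can be done
None
```

The job is handed in, with no verdict returned: the cover's inlet is centred over yellow, the farthest filter was pushed through the flap and dropped into the yellow section, and the flap is shut with nothing else moved, at 15.5 s.

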